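Grease the polishing spindle's bearing

ROBOT

A 6-joint arm with a two-finger parallel gripper is mounted at the origin on the work surface. World frame = base frame: x ahead of the robot, y to its left, z up, the work surface at z = 0. Lengths are in m, angles in rad, forces in N, time in s.
With the tool pointing down it reaches from about 0.25 to 0.775 m from the base axis. Payload 4 kg.
Tool frame: the origin (TCP) lies on the centre line of the jaws, within the pads' length; the fingertips stand 19 mm ahead of it and the grasp point (between the pads) is the TCP (ctrl.finger_overhang is the distance from the TCP to the fingertips, in m); z points along the fingers, y is the direction in which the jaws open and shut (so a half turn about z gives the same grasp; the last joint's range is limited). The gripper opens to 94 mm and grips with 3 to 60 N. Pads are 16 mm wide; open, the fingers measure 119 mm over their backs; the gripper's body (75 mm by 177 mm) begins 78 mm behind the grasp point.
Start: joints at [-1.367, 0.087, 1.371, -0, 1.684, -0.103], TCP at [0.166, -0.524, 0.225] pointing down, gripper open.
Joint ranges: [-3.1, 3.1], [-0.76, 2.03], [0.27, 2.55], [-1.08, 4.22], [0.17, 2.65], [-2.57, 2.57]. Speed limits (rad/s): [2.79, 2.79, 3.14, 3.14, 3.14, 3.14].

INTERFACE

Orientations are given as [roll, pitch, yaw] about the fixed x, y, z axes, in that order (R = Rz(yaw) Ry(pitch) Rx(roll)).
In Python, from bench import readout, eyes, job, ctrl gives the robot as it stands.
- The arm moves only by the tool play_rows, never from a script. Its arguments are lists of equal length, an entry for each row: "rotation": the turn, a rotation vector about the tool's x, y, z in rad, a list of three; "slide": the shift along the tool's x, y, z in mm, a list of three; "gripper": the gripper command: -1 is fully open, 1 is shut, values between are in proportion. In form: {"rotation": [[wx, wy, wz], ...], "slide": [[x, y, z], ...], "gripper": [gripper, ...]}. A call has 1 to 5 rows; each row shifts and turns the commanded pose from where the row before left it, along the tool's axes as they then stand; what a row does not reach is not made up. A row lasts 1/8 s, in which the tool goes at most 62.5 mm and 10.7 degrees, less where a joint would pass 70% of its speed; a pose out of reach is approached as far as the arm can. A call with a gripper value outside its range is refused whole. The fingers move at their own pace and stop on an object; "grip_force" is the grip in N (left out, the last holds). Time passes only in rows, so rows that do not move let the fingers close. It gives the time, the measured TCP pose, the force and the opening at its end, in the units of the state.
- readout.observe(): the state, without advancing time (a new reading comes with each control period).
- eyes.get_image(name): name is "side" or "top"; returns the picture (384x512x3 uint8, red, green, blue); there is no depth.
- eyes.camera_params(name): a dict with "camera_matrix" (3x3 intrinsics, pixels), "view" (4x4, takes a point from world to camera coordinates). Camera axes: x right, y down, z forward; pixel columns grow to the right and rows downward; lengths in m; the calibration is good to about 2 mm. A picture is of the moment at which its call begins. camera_params takes no time and is no camera call.
- job.sign_off(): hands the job in, once; it reports no verdict.
The state is a dict: "t": time; "joints": joint angles; "joint_vel": joint speeds; "effort": joint torques, N m; "ee_pos": TCP position; "tcp_rot": TCP orientation; "force": force on the tool from outside, world axes, zero at the start; "moment": the same for the moment, N m; "width": opening from 0.0 (shut) to 1.0 (fully open).
Only numpy, scipy, OpenCV 4.12 (cv2) and the standard library are available. Lean on these libraries where they do the work, as an engineer would, in place of code of your own. Each camera call takes 0.05 s, during which the arm holds its last target.

TASK

Take the push-type grease gun out of the wooden tool block and press its coupler squarely, without ramming, onto the tilted grease nipple of the polishing spindle's bearing until it snaps home. Then keep pushing along the nipple's axis so that the gun's sprung nozzle stays pressed in more than half of its stroke, and finish still gripping the gun and holding it like that. Leave the burnisher in its seat and the screwdriver where it lies.

Things in the scene. Friction and masses are not known exactly. Their poses are not given: they have to be found in the camera images.
- gun_grip (a point): Push-type grease gun, round, 138 mm long, about 0.37 kg, standing upright, coupler down, in one seat of the tool block. This point: on its axis, mid-grip, 95 mm above the coupler's mouth while the nozzle is out; z along the axis, coupler to cap. Grip: smooth aluminium barrel 30 mm wide, from 27 mm below this point to 35 mm above; then a dark cap 34 mm wide, 8 mm high.
- gun_collar (a point): Centre of the gun's dark collar, 46 mm wide and 12 mm high, right below the grip: 33 mm below gun_grip, in one piece with barrel and cap. Fingertips that bear on it cannot slip when pushing. Below it shows 21 mm of rod, 16 mm wide, then the steel coupler (29 mm wide, mouth 37 mm, 35 mm long). Rod and coupler are the nozzle, which slides up into the barrel against a spring.
- coupler_seat (a point): Middle of the flat ceiling inside the gun's coupler; moves with the nozzle; z along the gun's axis towards the cap. 24 mm above the mouth, 71 mm below gun_grip while the nozzle is out. Snapped home, it meets the nipple's origin. Bore 21 mm wide, flared to 29 mm at the mouth. Three sprung jaws 12.5 mm below this point narrow it to 14 mm; passing the nipple's head takes about 7 N, then they snap in behind it.
- nozzle (a joint): How far the gun's nozzle is pushed into the barrel, m: 0 = out, 0.016 = fully in. Spring: 8 N to start moving, 16 N fully in. When the jaws are snapped home, it equals how far the barrel has been pushed on towards the nipple.
- nipple: Steel button-head grease nipple on the spindle's bearing, leaning 0.5 rad from vertical to the robot's side, square to the shaft. Origin: middle of its flat top, 121 mm above the bench; z points out along its axis (up and towards the robot), y level along the shaft. Head 18 mm wide, 11 mm high, tapering to 9 mm at the top; neck 12 mm; a 23 mm collar begins 26 mm below the origin.
- spindle: Bench polishing spindle, fixed: 130 x 410 mm steel base plate, grey bearing block with the nipple, grey felt wheel (92 mm across) 91 mm from the nipple towards -y, green motor from 115 to 270 mm towards +y. Nothing but the nipple is higher than 114 mm. Origin: on the bench below the bearing, 32 mm behind the nipple's top; y along the shaft.
- stand: Fixed wooden tool block, 90 x 200 x 36 mm, origin at the centre of its underside; two round seats 41 mm wide and 23 mm deep, 55 mm either side of its centre along y: one holds the grease gun, the other the burnisher.
- burnisher: Bystander: wooden hand burnisher with a knob top 42 mm wide, 128 mm high, standing in the other seat. Origin at its foot.
- driver: Bystander: screwdriver with a wooden handle lying on the bench between the tool block and the spindle, about 200 mm long.
Mind the look-alikes: they are no part of the job. Of the things like the part that bears gun_grip, leave any that is purple or red; of the rest the smaller one is meant.

How it is judged:
By the outcome, as a careful person would: the job done as asked, in the order asked, and still so for the second after the job is handed in, while the arm keeps its last pose, push and grip.
It also fails if it takes over 42 s, if anything falls off the work surface, if the arm or the gripper's body presses on something with over 40 N, if the wrist force passes 120 N, or if a joint passes its speed limit or range.

## Working session

There is one attempt and no reset: what is moved stays moved. The work goes in short steps, Python scripts to look and compute and a tool call to move; the robot and the scene stay as the last step left them, time stands still between calls to the robot, and variables do not carry over. Pictures are saved under pics/ and viewed, and the job is handed in when it is done.

Besides the shell and the picture viewer there is one more tool, called after "Call:" as name(argument=value, ...) on one line, values as JSON. play_rows: Moves the arm, as the interface text tells. Its arguments: {"type":"object","properties":{"rotation":{"type":"array","items":{"type":"array","items":{"type":"number"}}},"slide":{"type":"array","items":{"type":"array","items":{"type":"number"}}},"gripper":{"type":"array","items":{"type":"number"}},"grip_force":{"type":"number"}},"required":["rotation","slide","gripper"]}

```bash
mkdir -p pics; ls; python3 - <<'E'
from bench import readout, eyes, job, ctrl
import cv2,numpy as np
print(readout.observe()); print(ctrl.finger_overhang)
for n in("side","top"):
    im=eyes.get_image(n); cv2.imwrite(f"pics/{n}0.png",im[:,:,::-1])
    p=eyes.camera_params(n); print(n,np.round(p["camera_matrix"],1).tolist(),np.round(p["view"],4).tolist())
E
```

```text
pics
{'t': 0.0, 'joints': array([-1.36708684e+00,  8.79443762e-02,  1.37227773e+00, -1.51095186e-05,
        1.68358972e+00, -1.03091753e-01]), 'joint_vel': array([-0.00174983,  0.00130224, -0.00028036, -0.00214914,  0.00044819,
        0.00160657]), 'effort': array([-7.57675070e-05, -3.40178275e+01, -3.02432942e+01,  7.18917092e-02,
        3.28360533e-02, -1.62543643e-04]), 'ee_pos': array([ 0.1659958 , -0.52380935,  0.22329803]), 'tcp_rot': array([-3.13938372e+00, -2.13435746e-04,  3.06799324e-01]), 'force': array([-0.41482374, -0.60491257,  0.89869907]), 'moment': array([ 0.08570799,  0.00497703, -0.02142623]), 'width': 1.0050999609969433}
0.019
side [[429.5, 0.0, 259.1], [0.0, 429.5, 190.0], [0.0, 0.0, 1.0]] [[0.9966, -0.0794, 0.0205, -0.559], [-0.0327, -0.6136, -0.789, 0.0146], [0.0752, 0.7856, -0.6141, 1.3217], [0.0, 0.0, 0.0, 1.0]]
top [[438.2, 0.0, 262.1], [0.0, 438.2, 186.1], [0.0, 0.0, 1.0]] [[0.0289, -0.9995, -0.0097, -0.1133], [-0.9802, -0.0265, -0.196, 0.5634], [0.1957, 0.0152, -0.9806, 1.1952], [0.0, 0.0, 0.0, 1.0]]
```

View pics/side0.png

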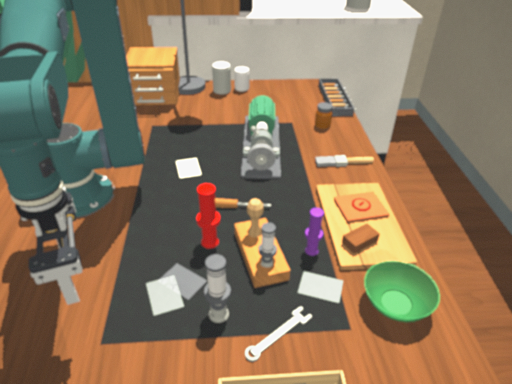

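View pics/top0.png

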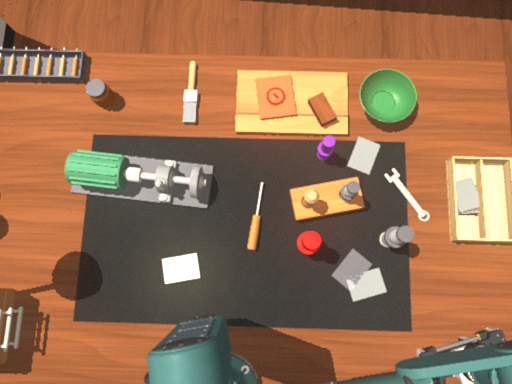

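Gun look-alikes (side pixel / top pixel):
- red: (208,215) / (309,243)
- purple: (315,232) / (326,148)
- large grey, on the bench: (217,290) / (397,237)
- smaller grey, in the tool block: (268,245) / (348,190)

By the description it's the one in the block. I'll check it in a close crop.

```bash
python3 - <<'E'
import cv2,numpy as np
s=cv2.imread("pics/side0.png");t=cv2.imread("pics/top0.png")
def c(im,x,y,w,h,k): return cv2.resize(im[y:y+h,x:x+w],None,fx=k,fy=k,interpolation=cv2.INTER_CUBIC)
a=c(s,225,185,80,110,5);b=c(t,280,165,100,70,4)
o=np.zeros((550,800,3),np.uint8);o[:550,:400]=a;o[:280,400:800]=b
cv2.imwrite("pics/crop1.png",o)
a=c(s,230,90,60,100,5);b=c(t,60,140,160,75,2.5)
o=np.zeros((500,700,3),np.uint8);o[:500,:300]=a;o[:b.shape[0],300:300+b.shape[1]]=b
b=c(t,145,155,80,55,5);o[200:475,300:700]=b
cv2.imwrite("pics/crop2.png",o)
E
```

```text
(no output)
```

View pics/crop1.png

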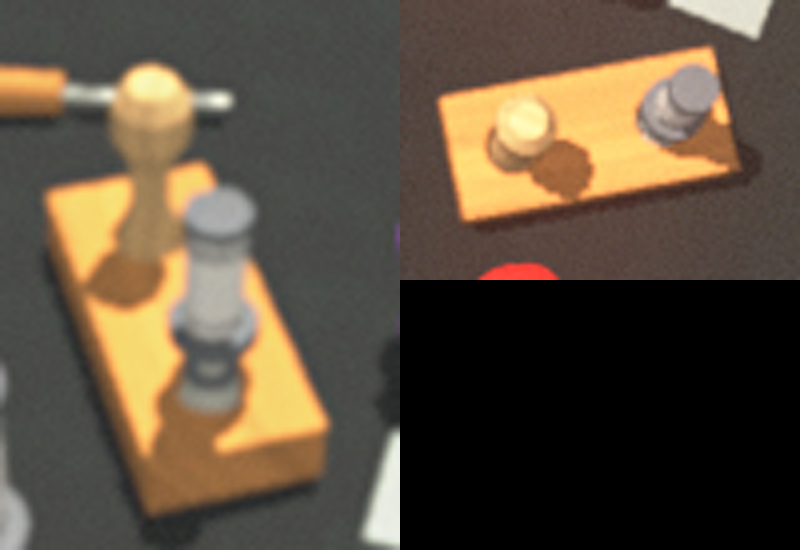

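View pics/crop2.png

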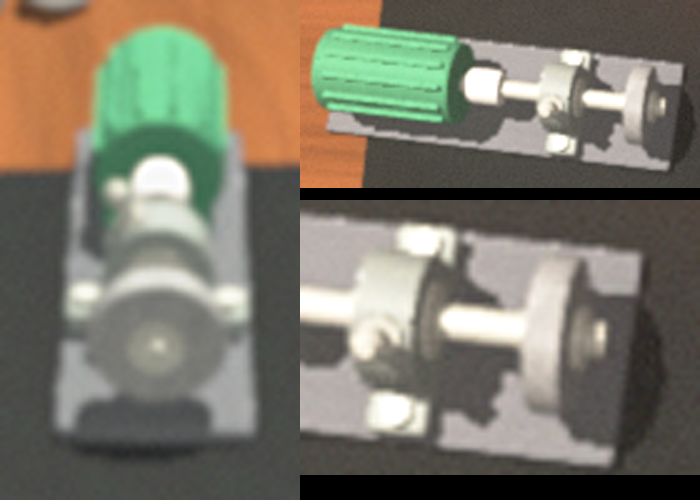

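The crop shows the smaller grey gun in the block's near seat, with its cap at top (354,187) and side (269,227), and the burnisher in the other seat. The nipple is at about top (159,183) and side (254,128). Next I measure the cap, block, nipple and base plate.

```bash
cat > h.py <<'E'
from bench import readout, eyes, job, ctrl
import cv2,numpy as np
from scipy.spatial.transform import Rotation as R
P={n:eyes.camera_params(n) for n in("side","top")}
def ray(n,uv):
    K=np.array(P[n]["camera_matrix"]);V=np.array(P[n]["view"])
    d=V[:3,:3].T@np.linalg.inv(K)@[uv[0],uv[1],1]; return -V[:3,:3].T@V[:3,3], d/np.linalg.norm(d)
def onz(n,uv,z):
    o,d=ray(n,uv); return o+d*(z-o[2])/d[2]
def tri(a,b):
    o1,d1=ray("side",a);o2,d2=ray("top",b)
    t=np.linalg.lstsq(np.c_[d1,-d2],o2-o1,rcond=None)[0]
    p,q=o1+t[0]*d1,o2+t[1]*d2; return (p+q)/2,np.linalg.norm(p-q)
def proj(n,p):
    V=np.array(P[n]["view"]);c=V[:3,:3]@p+V[:3,3];u=np.array(P[n]["camera_matrix"])@c;return u[:2]/u[2]
E
python3 - <<'E'
from h import *
np.set_printoptions(precision=4,suppress=True)
s=cv2.imread("pics/side0.png");t=cv2.imread("pics/top0.png")
# block, top view
for n,im,(x0,y0,x1,y1) in(("top",t,(280,165,375,230)),("side",s,(228,212,300,290))):
    h=cv2.cvtColor(im,cv2.COLOR_BGR2HSV)
    m=((h[...,0]<25)&(h[...,1]>110)&(h[...,2]>(150 if n=="top" else 170))).astype(np.uint8)
    k=np.zeros_like(m);k[y0:y1,x0:x1]=m[y0:y1,x0:x1]
    c=max(cv2.findContours(k,0,1)[0],key=cv2.contourArea)
    r=cv2.minAreaRect(c);hull=cv2.convexHull(c)
    print(n,cv2.boxPoints(r).tolist())
    W=np.array([onz(n,p[0],0.036)[:2] for p in hull]).astype(np.float32)
    rr=cv2.minAreaRect(W*1000);print(" block",rr)
print("cap",tri((269.4,227.4),(353.75,187.5)),onz("top",(353.75,187.5),.151),onz("side",(269.4,227.4),.151))
print("nip",tri((253.6,127.6),(159,182.6)),onz("top",(159,182.6),.121),onz("side",(253.6,127.6),.121))
# crop for base plate edges
o=cv2.resize(t[145:215,140:220],None,fx=8,fy=8,interpolation=cv2.INTER_CUBIC);cv2.imwrite("pics/c3.png",o)
o=cv2.resize(s[100:185,230:290],None,fx=7,fy=7,interpolation=cv2.INTER_CUBIC);cv2.imwrite("pics/c4.png",o)
E
```

```text
top [[288.5132141113281, 188.40377807617188], [358.4905700683594, 175.28302001953125], [364.4792175292969, 207.22262573242188], [294.5018615722656, 220.3433837890625]]
 block ((541.305908203125, -283.5691833496094), (94.31398010253906, 204.9714813232422), 12.234745979309082)
side [[242.0, 234.0], [261.0, 234.0], [261.0, 276.0], [242.0, 276.0]]
 block ((515.0135498046875, -314.08392333984375), (145.92892456054688, 49.491764068603516), 85.24903106689453)
cap (array([ 0.5528, -0.3398,  0.1484]), np.float64(0.004204358812240538)) [ 0.5501 -0.3393  0.151 ] [ 0.5545 -0.3421  0.151 ]
nip (array([0.5552, 0.1819, 0.1184]), np.float64(0.0016453012895990876)) [0.5555 0.1813 0.121 ] [0.554 0.177 0.121]
```

View pics/c3.png

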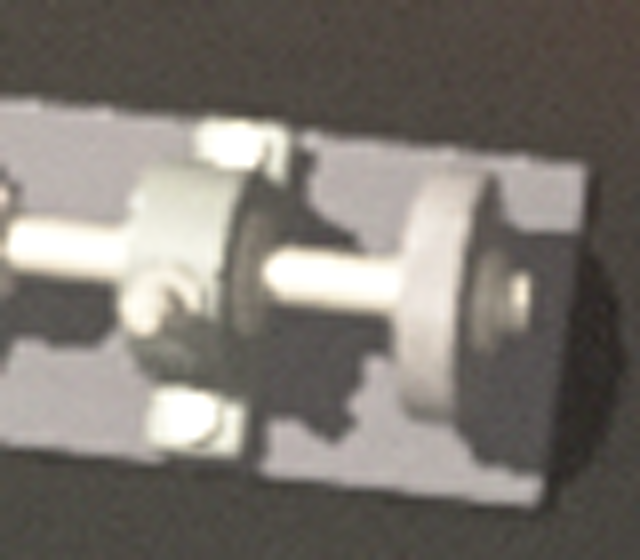

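View pics/c4.png

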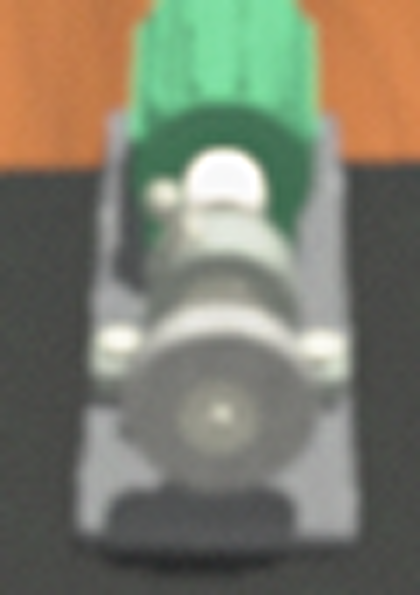

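```bash
python3 - <<'E'
from h import *
np.set_printoptions(precision=4,suppress=True)
for n,a,b in(("red",(207,187),(311,242)),("bigrey",(216,262),(404,235)),("purple",(317,212),(330,143)),("burn",(255.2,201),(311,195))): print(n,tri(a,b))
for z in(.0,.015): 
    q=[onz("top",(140+u/8,145+v/8),z)[:2] for u,v in((0,97),(587,160),(0,440),(543,503))]
    e=[q[0]-q[1],q[2]-q[3],q[1]-q[3]]
    print(z,q,[np.degrees(np.arctan2(-v[0],v[1])) for v in e[:2]],np.degrees(np.arctan2(e[2][1],e[2][0])),np.linalg.norm(e[2]))
    q=[onz("side",(230+u/7,100+v/7),z)[:2] for u,v in((77,540),(355,540),(345,120),(113,120))]
    e=[q[2]-q[1],q[3]-q[0],q[1]-q[0]]
    print(' side',q,[np.degrees(np.arctan2(-v[0],v[1])) for v in e[:2]],np.degrees(np.arctan2(e[2][1],e[2][0])),np.linalg.norm(e[2]))
for n in("side","top"):
    print(n,ray(n,(250,190))[0])
# predicted pixels for nipple head for candidate origin
for a in(np.array([.555,.1795,.121]),):
  for yaw in(5,7):
    y=np.radians(yaw);zz=np.array([-np.sin(.5)*np.cos(y),-np.sin(.5)*np.sin(y),np.cos(.5)])
    for n in("side","top"): print(n,[proj(n,a-k*zz).round(1) for k in(0,.011,.026)])
E
```

```text
red (array([ 0.406 , -0.2246,  0.1851]), np.float64(0.0075722545887903035))
bigrey (array([ 0.4294, -0.4605,  0.1698]), np.float64(0.0036674459489686798))
purple (array([ 0.6773, -0.2794,  0.1374]), np.float64(0.006013541642970442))
burn (array([ 0.5295, -0.2287,  0.1388]), np.float64(0.000409092561479524))
0.0 [array([0.657, 0.276]), array([0.6384, 0.0522]), array([0.5256, 0.265 ]), array([0.5075, 0.0619])] [np.float64(-4.763665467895023), np.float64(-5.0784353446052775)] -4.2174999411201055 0.13117946501541983
 side [array([0.5063, 0.0658]), array([0.6369, 0.059 ]), array([0.6802, 0.4692]), array([0.546 , 0.4747])] [np.float64(-6.022266537090736), np.float64(-5.543874626492064)] -2.9522524749322097 0.1308318268671082
0.015 [array([0.6531, 0.2714]), array([0.6347, 0.0502]), array([0.5232, 0.2605]), array([0.5054, 0.0598])] [np.float64(-4.763665467895042), np.float64(-5.078435344605263)] -4.217499941120123 0.12964378760831402
 side [array([0.5054, 0.0453]), array([0.6337, 0.0387]), array([0.6762, 0.4414]), array([0.5444, 0.4469])] [np.float64(-6.0222665370907436), np.float64(-5.543874626492067)] -2.952252474932241 0.1284805456920364
side [ 0.4582 -1.0738  0.8346]
top [ 0.3217 -0.1164  1.2813]
side [array([253.9, 127.2]), array([255.4, 129.6]), array([257.4, 132.9])]
top [array([159.7, 182.8]), array([160.5, 181.6]), array([161.6, 180.1])]
side [array([253.9, 127.2]), array([255.4, 129.6]), array([257.4, 132.9])]
top [array([159.7, 182.8]), array([160.4, 181.6]), array([161.4, 180.1])]
```

```bash
cat >> h.py <<'E'
def pose():
    o=readout.observe(); return np.array(o["ee_pos"]),R.from_euler("xyz",o["tcp_rot"]),o
def plan(p1,R1,n,p0=None,R0=None):
    p,r,o=pose()
    p0=p if p0 is None else p0; R0=r if R0 is None else R0
    w=(R0.inv()*R1).as_rotvec(); rots=[];sl=[];
    for i in range(n):
        Ra=R0*R.from_rotvec(w*i/n)
        sl.append(np.round(1000*Ra.inv().apply((p1-p0)/n),1).tolist()); rots.append(np.round(w/n,3).tolist())
    print("rotation",rots[0],"x",n);print("slide",sl)
E
python3 - <<'E'
from h import *
plan(np.array([.553,-.3385,.255]),R.from_euler("xyz",[np.pi,0,1.12]),10)
E
```

```text
rotation [-0.0, -0.0, -0.081] x 10
slide [[42.5, -6.0, -3.1], [42.8, -2.5, -3.1], [42.9, 1.0, -3.1], [42.7, 4.4, -3.1], [42.2, 7.9, -3.2], [41.4, 11.3, -3.2], [40.3, 14.6, -3.2], [39.0, 17.9, -3.2], [37.4, 21.0, -3.2], [35.6, 23.9, -3.2]]
```

Call:
play_rows(rotation=[[0,0,-0.081],[0,0,-0.081],[0,0,-0.081],[0,0,-0.081],[0,0,-0.081]], slide=[[42.5,-6,-3.1],[42.8,-2.5,-3.1],[42.9,1,-3.1],[42.7,4.4,-3.1],[42.2,7.9,-3.2]], gripper=[-1,-1,-1,-1,-1])

```text
t: 0.72
ee_pos: [0.3606, -0.4308, 0.2396]
tcp_rot: [-3.141, -0.0, 0.714]
force: [-0.5, -0.7, 0.4]
width: 1.0
```

Call:
play_rows(rotation=[[0,0,-0.081],[0,0,-0.081],[0,0,-0.081],[0,0,-0.081],[0,0,-0.081]], slide=[[41.4,11.3,-3.2],[40.3,14.6,-3.2],[39,17.9,-3.2],[37.4,21,-3.2],[35.6,23.9,-3.2]], gripper=[-1,-1,-1,-1,-1])

```text
t: 1.35
ee_pos: [0.5543, -0.3387, 0.2554]
tcp_rot: [-3.14, -0.0, 1.119]
force: [-0.2, -0.9, 0.1]
width: 0.998
```

Call:
play_rows(rotation=[[0,0,0]], slide=[[0,0,0]], gripper=[-1])

```text
t: 1.48
ee_pos: [0.5553, -0.3376, 0.2547]
tcp_rot: [-3.14, -0.001, 1.121]
force: [0.3, -0.7, 0.8]
width: 0.999
```

```bash
python3 - <<'E'
from h import *
p,r,o=pose();print(o)
s=eyes.get_image("side");t=eyes.get_image("top");cv2.imwrite("pics/side1.png",s[:,:,::-1]);cv2.imwrite("pics/top1.png",t[:,:,::-1])
plan(np.array([.553,-.3385,.100]),R.from_euler("xyz",[np.pi,0,1.12]),4)
o=np.zeros((600,800,3),np.uint8);o[:,:400]=cv2.resize(s[170:290,220:300,::-1],(400,600),interpolation=2);o[:400,400:]=cv2.resize(t[150:250,280:380,::-1],(400,400),interpolation=2);cv2.imwrite("pics/c5.png",o)
E
```

```text
{'t': 1.475, 'joints': array([-6.33762098e-01,  3.12748089e-01,  1.04640727e+00,  5.31814383e-04,
        1.78412482e+00, -1.83693595e-01]), 'joint_vel': array([-0.04893003, -0.02697465,  0.03158638, -0.0341324 ,  0.00831658,
        0.00567864]), 'effort': array([ 1.25942320e+00, -4.35519755e+01, -3.09062362e+01,  3.23942592e-01,
       -3.69869079e-02, -3.32403369e-02]), 'ee_pos': array([ 0.55528818, -0.33762302,  0.25472239]), 'tcp_rot': array([-3.14002851e+00, -8.19443910e-04,  1.12083934e+00]), 'force': array([ 0.27068645, -0.6548984 ,  0.76363139]), 'moment': array([-0.05338076, -0.00165283,  0.00745073]), 'width': 0.9987443874252081}
rotation [-0.0, 0.0, -0.001] x 4
slide [[0.2, -0.0, 38.8], [0.2, -0.0, 38.8], [0.2, -0.1, 38.8], [0.2, -0.1, 38.8]]
```

View pics/c5.png

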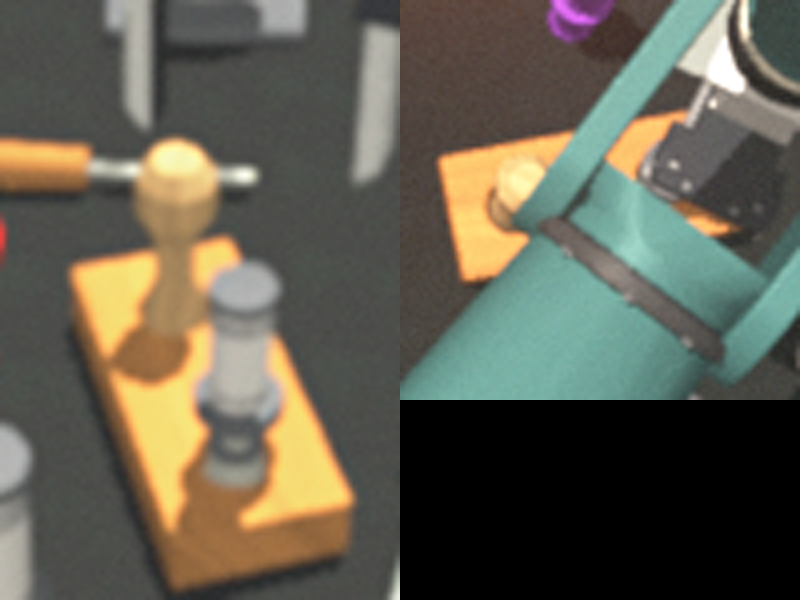

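The side crop shows the fingers straddling the gun, with its cap at about side (269,228). Descending now.

Call:
play_rows(rotation=[[0,0,0],[0,0,0],[0,0,0],[0,0,0],[0,0,0]], slide=[[0,0,45],[0,0,45],[0,0,40],[0,0,15],[0,0,0]], gripper=[-1,-1,-1,-1,-1])

```text
t: 2.2
ee_pos: [0.5522, -0.3399, 0.1105]
tcp_rot: [-3.14, -0.0, 1.115]
force: [0.4, 0.7, 0.3]
width: 1.001
```

```bash
python3 - <<'E'
from h import *
p,r,o=pose();print(p,o["tcp_rot"],o["force"],o["moment"])
s=eyes.get_image("side")
cv2.imwrite("pics/c6.png",cv2.resize(s[170:290,220:300,::-1],(400,600),interpolation=2))
E
```

```text
[ 0.55219051 -0.33991954  0.11047845] [-3.13978766e+00 -8.11575638e-05  1.11536981e+00] [0.41294448 0.70354246 0.33072345] [-0.04952465 -0.07355466 -0.01425261]
```

View pics/c6.png

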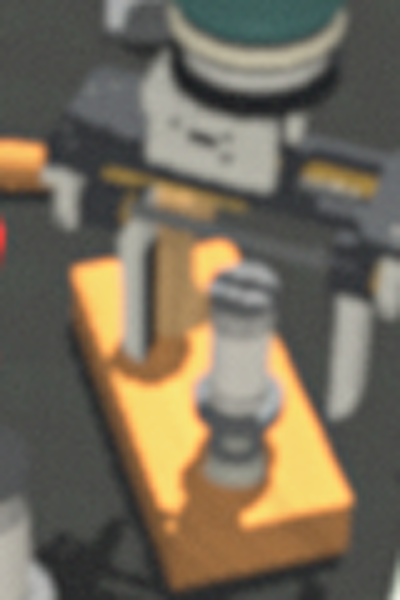

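The fingers are centred on the barrel, with tips at crop (135,355) and (345,410) and the gun at x≈240. I'll go slightly lower and close.

Call:
play_rows(rotation=[[0,0,0],[0,0,0],[0,0,0],[0,0,0],[0,0,0]], slide=[[0,0,8.5],[0,0,0],[0,0,0],[0,0,0],[0,0,0]], gripper=[-1,-1,1,1,1], grip_force=20)

```text
t: 2.88
ee_pos: [0.5534, -0.3396, 0.1028]
tcp_rot: [3.141, 0.0, 1.117]
force: [-0.3, 0.8, 0.6]
width: 0.717
```

Call:
play_rows(rotation=[[0,0,0],[0,0,0],[0,0,0],[0,0,0]], slide=[[0,0,0],[0,0,0],[0,0,0],[0,0,0]], gripper=[1,1,1,1], grip_force=45)

```text
t: 3.38
ee_pos: [0.5532, -0.3395, 0.1025]
tcp_rot: [-3.141, 0.0, 1.117]
force: [-0.8, -0.0, 0.6]
width: 0.343
```

```bash
python3 - <<'E'
from h import *
p,r,o=pose();print(p,o["tcp_rot"],o["force"],o["moment"],o["width"]*94)
E
```

```text
[ 0.55317917 -0.33949897  0.10254932] [-3.14132823e+00  5.81846569e-05  1.11677573e+00] [-0.77731159 -0.03830894  0.64350748] [0.0013184  0.00216257 0.01940857] 32.28314528177414
```

Call:
play_rows(rotation=[[0,0,0],[0,0,0],[0,0,0],[0,0,0]], slide=[[0,0,0],[0,0,0],[0,0,-8],[0,0,-20]], gripper=[1,1,1,1])

```text
t: 3.88
ee_pos: [0.5523, -0.3388, 0.129]
tcp_rot: [-3.137, -0.001, 1.117]
force: [1.2, 0.1, -4.2]
width: 0.346
```

```bash
python3 - <<'E'
from h import *
p,r,o=pose();print(p,o["tcp_rot"],o["force"],o["moment"],o["width"]*94)
s=eyes.get_image("side")
cv2.imwrite("pics/c7.png",cv2.resize(s[150:290,200:320,::-1],(514,600),interpolation=2))
E
```

```text
[ 0.55230168 -0.33877995  0.12904704] [-3.13715685e+00 -8.04178512e-04  1.11679380e+00] [ 1.21282908  0.13888444 -4.18597085] [-0.04249417 -0.0694103   0.00070975] 32.53549102621331
```

View pics/c7.png

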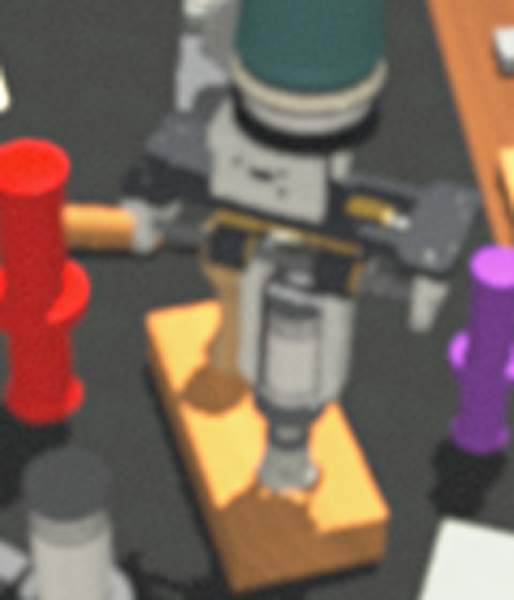

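Gripped: width 32.5 mm, wrist load about 4 N, coupler leaving the seat. I'll lift clear, then carry it over.

Call:
play_rows(rotation=[[0,0,0],[0,0,0],[0,0,0],[0,0,0],[0,0,0]], slide=[[0,0,-35],[0,0,-45],[0,0,-45],[0,0,-25],[0,0,0]], gripper=[1,1,1,1,1])

```text
t: 4.55
ee_pos: [0.5542, -0.3402, 0.285]
tcp_rot: [3.134, 0.002, 1.117]
force: [0.3, -0.5, -4.5]
width: 0.35
```

```bash
cat >> h.py <<'E'
YAW=np.radians(-5)
A=np.array([-np.sin(.5)*np.cos(YAW),-np.sin(.5)*np.sin(YAW),np.cos(.5)])
X=np.array([-np.sin(YAW),np.cos(YAW),0]); 
RT=R.from_matrix(np.c_[X,np.cross(-A,X),-A])
E
python3 - <<'E'
from h import *
p,r,o=pose();print(p,o["tcp_rot"],o["force"],o["moment"],o["width"]*94, o["joints"])
N=np.array([.555,.180,.121])
plan(N+A*.1295,RT,15)
E
```

```text
[ 0.5542407  -0.34021017  0.28496662] [3.13374970e+00 1.50031033e-03 1.11679281e+00] [ 0.26809121 -0.5015079  -4.54271775] [-0.05871917 -0.07797294 -0.05270289] 32.936869386624466 [-6.37648814e-01  3.09278263e-01  9.91451442e-01 -4.43248634e-05
  1.83287790e+00 -1.83662833e-01]
rotation [-0.032, 0.006, -0.024] x 15
slide [[29.7, -19.1, 3.2], [30.1, -18.4, 2.7], [30.6, -17.8, 2.3], [31.0, -17.1, 2.0], [31.3, -16.4, 1.6], [31.7, -15.7, 1.3], [32.1, -15.0, 1.0], [32.4, -14.3, 0.7], [32.8, -13.5, 0.5], [33.1, -12.7, 0.3], [33.4, -11.9, 0.1], [33.6, -11.1, -0.1], [33.9, -10.3, -0.2], [34.1, -9.5, -0.3], [34.4, -8.7, -0.4]]
```

Call:
play_rows(rotation=[[-0.032,0.006,-0.024],[-0.032,0.006,-0.024],[-0.032,0.006,-0.024],[-0.032,0.006,-0.024],[-0.032,0.006,-0.024]], slide=[[29.7,-19.1,3.2],[30.1,-18.4,2.7],[30.6,-17.8,2.3],[31,-17.1,2],[31.3,-16.4,1.6]], gripper=[1,1,1,1,1], grip_force=50)

```text
t: 5.18
ee_pos: [0.5316, -0.1627, 0.2624]
tcp_rot: [2.983, -0.021, 1.239]
force: [0.4, -0.5, -3.0]
width: 0.351
```

Call:
play_rows(rotation=[[-0.032,0.006,-0.024],[-0.032,0.006,-0.024],[-0.032,0.006,-0.024],[-0.032,0.006,-0.024],[-0.032,0.006,-0.024]], slide=[[31.7,-15.7,1.3],[32.1,-15,1],[32.4,-14.3,0.7],[32.8,-13.5,0.5],[33.1,-12.7,0.3]], gripper=[1,1,1,1,1])

```text
t: 5.8
ee_pos: [0.5106, 0.0122, 0.2464]
tcp_rot: [2.821, -0.02, 1.363]
force: [0.5, 0.7, -3.6]
width: 0.349
```

Call:
play_rows(rotation=[[-0.032,0.006,-0.024],[-0.032,0.006,-0.024],[-0.032,0.006,-0.024],[-0.032,0.006,-0.024],[-0.032,0.006,-0.024]], slide=[[33.4,-11.9,0.1],[33.6,-11.1,-0.1],[33.9,-10.3,-0.2],[34.1,-9.5,-0.3],[34.4,-8.7,-0.4]], gripper=[1,1,1,1,1])

```text
t: 6.42
ee_pos: [0.4899, 0.1869, 0.23]
tcp_rot: [2.659, 0.001, 1.485]
force: [0.6, 0.1, -3.7]
width: 0.348
```

Call:
play_rows(rotation=[[0,0,0],[0,0,0],[0,0,0]], slide=[[0,0,0],[0,0,0],[0,0,0]], gripper=[1,1,1])

```text
t: 6.8
ee_pos: [0.4917, 0.1852, 0.2324]
tcp_rot: [2.657, -0.0, 1.483]
force: [0.9, 0.1, -5.3]
width: 0.347
```

```bash
python3 - <<'E'
from h import *
np.set_printoptions(precision=4,suppress=True)
p,r,o=pose();print(p,o["tcp_rot"],o["force"],o["moment"],o["width"]*94, o["joints"],o["joint_vel"])
print(r.as_matrix()[:,2],-A)
N=np.array([.555,.180,.121])
plan(N+A*.1295,RT,1)
s=eyes.get_image("side");t=eyes.get_image("top");cv2.imwrite("pics/side2.png",s[:,:,::-1]);cv2.imwrite("pics/top2.png",t[:,:,::-1])
q=np.zeros((600,800,3),np.uint8);q[:,:400]=cv2.resize(s[60:180,220:300,::-1],(400,600),interpolation=2);q[:400,400:]=cv2.resize(t[130:230,110:210,::-1],(400,400),interpolation=2);cv2.imwrite("pics/c8.png",q)
E
```

```text
[0.4917 0.1852 0.2324] [ 2.6568 -0.0002  1.4827] [ 0.8932  0.1228 -5.28  ] [0.0139 0.4836 0.0525] 32.60398067464197 [ 0.387  -0.2672  1.7569 -0.2286  1.2224  0.5065] [-0.005  -0.0014 -0.0095  0.0014 -0.0025  0.0005]
[ 0.4642 -0.0408 -0.8848] [ 0.4776 -0.0418 -0.8776]
rotation [-0.015, 0.0, -0.001] x 1
slide [[0.3, 2.3, -1.3]]
```

View pics/c8.png

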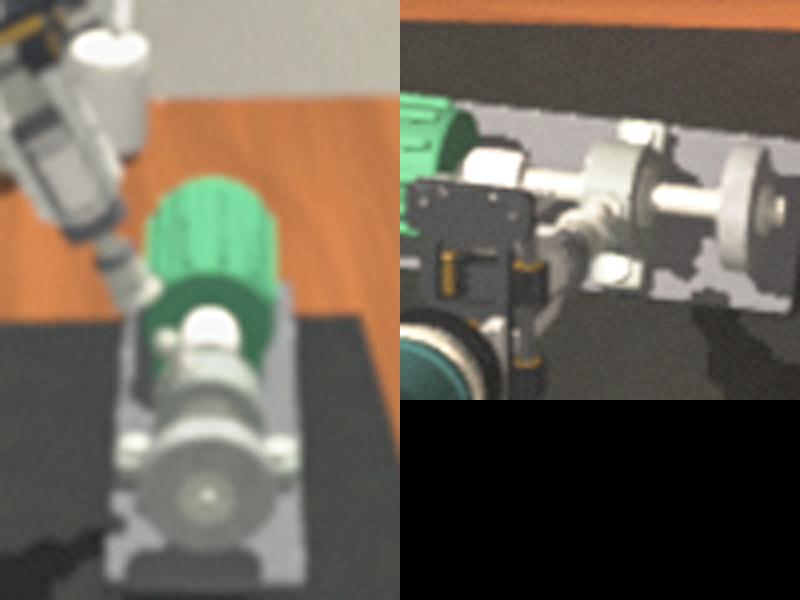

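```bash
cat > ov.py <<'E'
from h import *
import sys
def overlay(tag,N,graspoff=.0055,k=10,boxs=(232,85,40,55),boxt=(140,165,40,40)):
    p,r,o=pose(); z=r.as_matrix()[:,2]
    outs=[]
    for n,b in(("side",boxs),("top",boxt)):
        im=eyes.get_image(n)[:,:,::-1]; x,y,w,h=b
        c=cv2.resize(im[y:y+h,x:x+w],None,fx=k,fy=k,interpolation=2)
        raw=c.copy()
        G=p-z*graspoff
        f=lambda q:tuple(int(v) for v in ((proj(n,q)+.5-np.array([x,y]))*k).round())
        for d in(.027,.039,.060,.095): # collar top, bottom, coupler top, mouth
            cv2.circle(c,f(G+z*d),3,(0,0,255),-1)
        cv2.line(c,f(G),f(G+z*.095),(0,0,255),1)
        for kk in(0,.011,.026): cv2.circle(c,f(N-A*kk),3,(255,0,0),-1)
        print(n,"mouth px",proj(n,G+z*.095).round(2),"nip px",proj(n,N).round(2))
        outs+= [raw,c]
    H=max(i.shape[0] for i in outs[:2])
    cv2.imwrite(f"pics/{tag}s.png",np.hstack(outs[:2]));cv2.imwrite(f"pics/{tag}t.png",np.hstack(outs[2:]))
    print(p,o["force"],o["width"]*94)
E
python3 - <<'E'
from ov import *
overlay("o1",np.array([.555,.180,.121]))
E
```

```text
side mouth px [247.42 118.29] nip px [253.84 127.14]
top mouth px [155.28 188.22] nip px [159.48 182.78]
[0.49194846 0.1852575  0.23282265] [ 0.49217099  0.52142435 -3.74633292] 32.49356770909974
```

View pics/o1s.png

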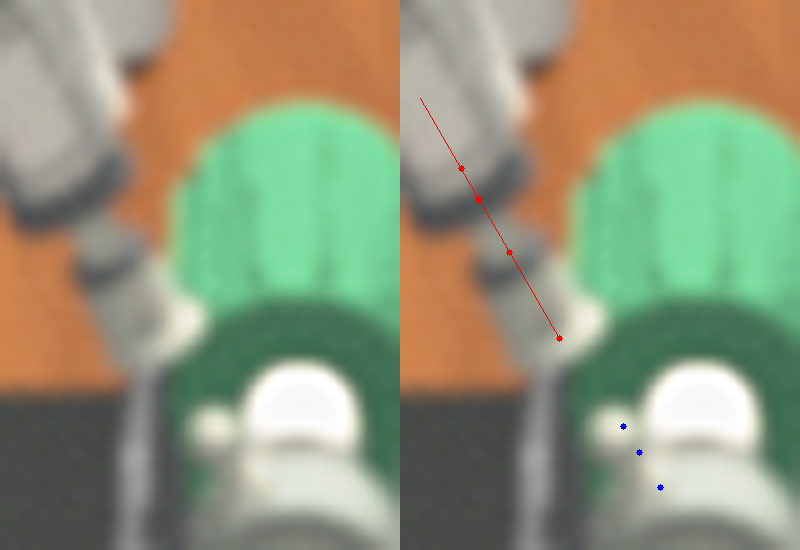

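View pics/o1t.png

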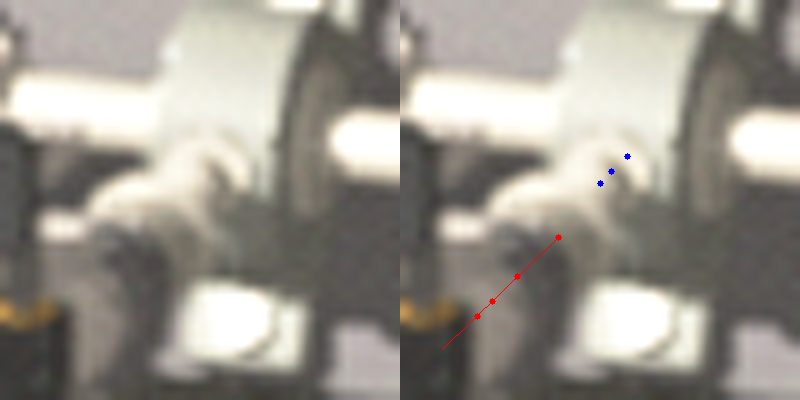

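```bash
python3 - <<'E'
from h import *
np.set_printoptions(precision=4,suppress=True)
s=cv2.imread("pics/side0.png");t=cv2.imread("pics/top0.png")
a=cv2.resize(s[117:147,242:262],None,fx=20,fy=20,interpolation=2)
b=cv2.resize(t[170:200,150:170],None,fx=20,fy=20,interpolation=2)
for im in(a,b):
    for i in range(0,600,100): cv2.line(im,(0,i),(6,i),(0,0,255),1)
    for i in range(0,400,100): cv2.line(im,(i,0),(i,6),(0,0,255),1)
cv2.imwrite("pics/c9.png",np.hstack([a,b]))
print(tri((252.6,127.1),(158.0,182.6)),onz("side",(252.6,127.1),.1162),onz("top",(158.0,182.6),.1162))
E
```

```text
(array([0.5534, 0.1842, 0.1194]), np.float64(0.004576648859420269)) [0.5515 0.1889 0.1162] [0.5564 0.1853 0.1162]
```

View pics/c9.png

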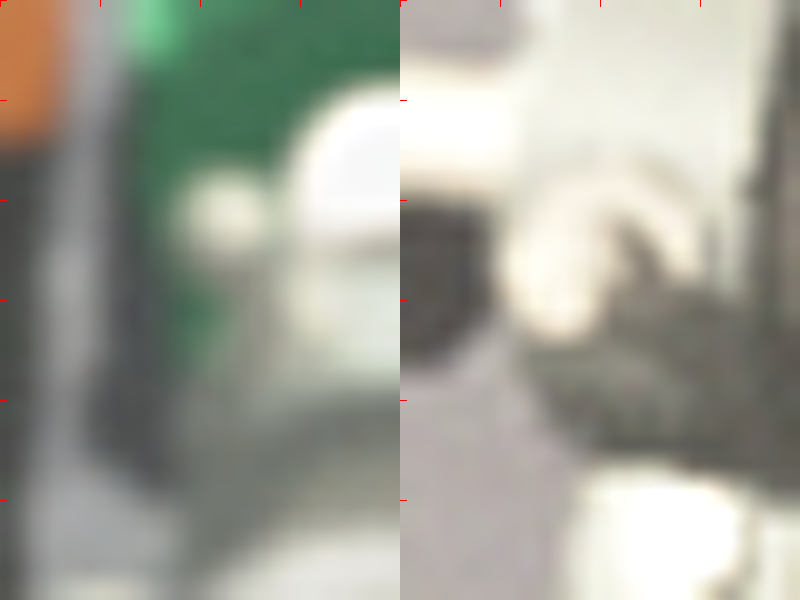

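```bash
cat >> ov.py <<'E'
def circ(c0,ax,rad,m=60):
    u=np.cross(ax,[0,0,1.]);u/=np.linalg.norm(u);v=np.cross(ax,u);th=np.linspace(0,2*np.pi,m)
    return np.array([c0+rad*(np.cos(a)*u+np.sin(a)*v) for a in th])
def ov2(tag,N,graspoff=.0055,k=10,boxs=(230,80,40,60),boxt=(138,160,40,45),new=True):
    p,r,o=pose(); z=r.as_matrix()[:,2]; G=p-z*graspoff
    for n,b in(("side",boxs),("top",boxt)):
        im=eyes.get_image(n)[:,:,::-1] if new else cv2.imread(f"pics/{n}0.png"); x,y,w,h=b
        c=cv2.resize(im[y:y+h,x:x+w],None,fx=k,fy=k,interpolation=2);raw=c.copy()
        P2=lambda Q:np.array([((proj(n,q)+.5-np.array([x,y]))*k).round() for q in Q],np.int32)
        if new:
          for d,rad in((.027,.023),(.039,.023),(.060,.0145),(.095,.0185)): cv2.polylines(c,[P2(circ(G+z*d,z,rad))],False,(0,0,255),1)
        for d,rad in((0,.0045),(.011,.009),(.026,.0115)): cv2.polylines(c,[P2(circ(N-A*d,A,rad))],False,(255,0,0),1)
        cv2.imwrite(f"pics/{tag}{n[0]}.png",np.hstack([raw,c]))
    print(p,o["force"],o["width"]*94)
E
python3 - <<'E'
from ov import *
N=np.array([.5505,.1875,.121])
plan(N+A*.1145,RT,2)
ov2("o2",N)
ov2("o3",N,new=False,k=20,boxs=(240,115,20,25),boxt=(148,170,20,25))
E
```

```text
rotation [-0.007, -0.0, -0.001] x 2
slide [[3.6, -1.2, 5.8], [3.6, -1.3, 5.8]]
[0.49194147 0.18545941 0.23293971] [ 0.73976063 -0.65324578 -3.43258193] 32.51842989510122
[0.49189867 0.18576036 0.23298424] [ 0.15113414  0.21138734 -4.30863147] 32.42324133953222
```

View pics/o2s.png

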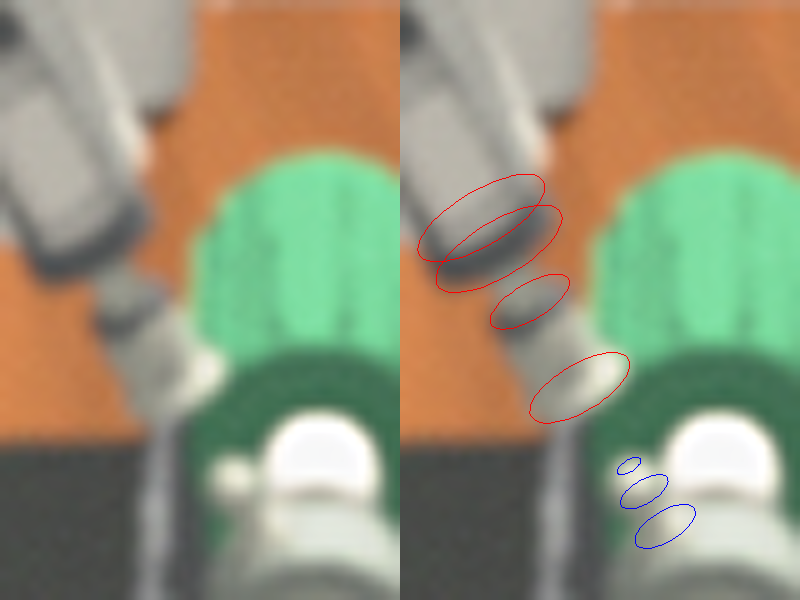

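View pics/o2t.png

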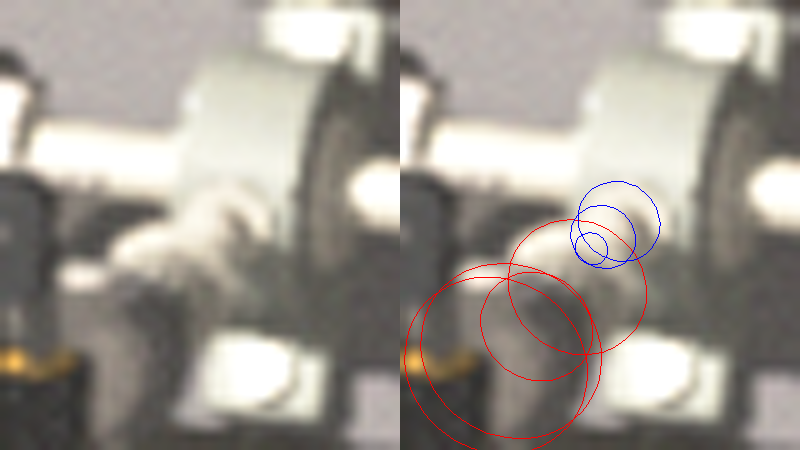

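View pics/o3s.png

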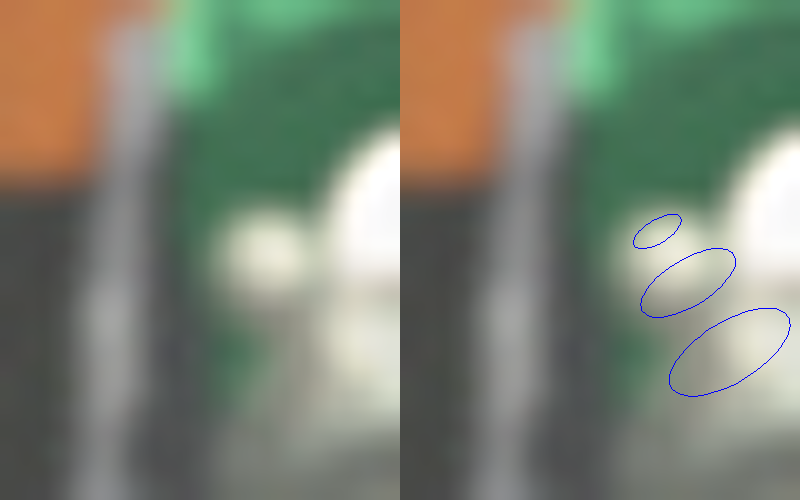

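View pics/o3t.png

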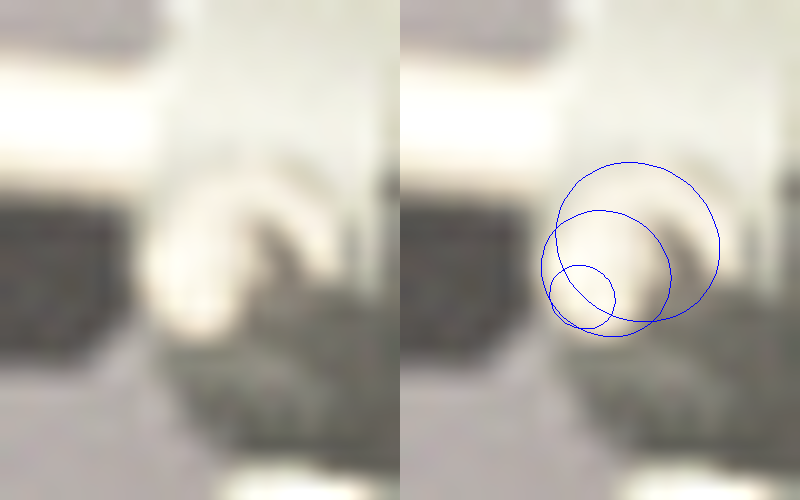

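The top overlay fits both gun and nipple to within about 0.5 px. In the side view both sit about 0.5 px left of the prediction, so that offset is shared. I'm using N ≈ (0.550, 0.187, 0.121). Approaching to 12 mm mouth gap.

```bash
python3 - <<'E'
from ov import *
N=np.array([.550,.187,.121])
plan(N+A*.1015,RT,3)
E
```

```text
rotation [-0.005, -0.0, -0.0] x 3
slide [[2.1, -0.9, 8.2], [2.1, -0.9, 8.2], [2.1, -1.0, 8.2]]
```

Call:
play_rows(rotation=[[-0.005,0,0],[-0.005,0,0],[-0.005,0,0],[0,0,0],[0,0,0]], slide=[[2.1,-0.9,8.2],[2.1,-0.9,8.2],[2.1,-1,8.2],[0,0,0],[0,0,0]], gripper=[1,1,1,1,1])

```text
t: 7.72
ee_pos: [0.5014, 0.1918, 0.2098]
tcp_rot: [2.641, -0.001, 1.484]
force: [0.2, 0.3, -3.9]
width: 0.348
```

```bash
python3 - <<'E'
from ov import *
N=np.array([.550,.187,.121])
plan(N+A*.1015,RT,1)
ov2("o4",N)
E
```

```text
rotation [0.001, -0.001, 0.0] x 1
slide [[-0.5, 0.3, -0.2]]
[0.50140847 0.19179654 0.20981282] [ 0.21849399  0.26032914 -3.94024939] 32.6947326197806
```

View pics/o4s.png

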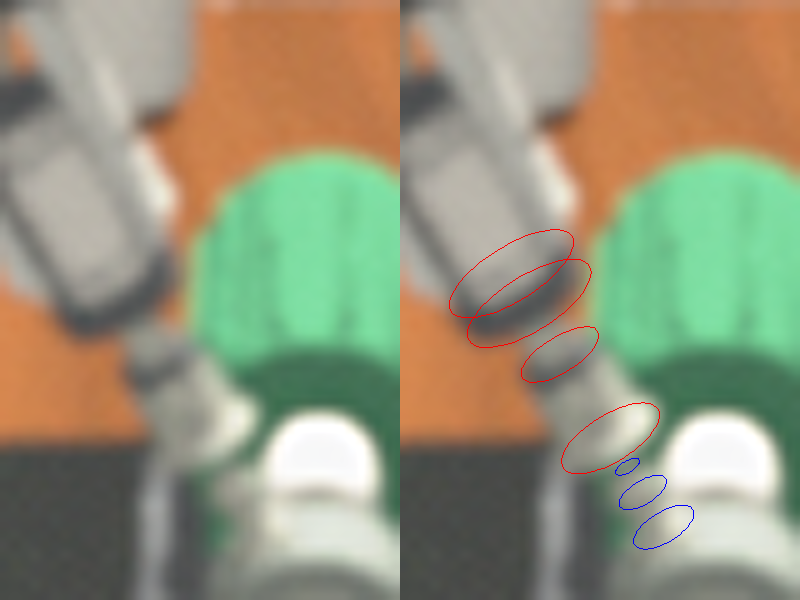

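View pics/o4t.png

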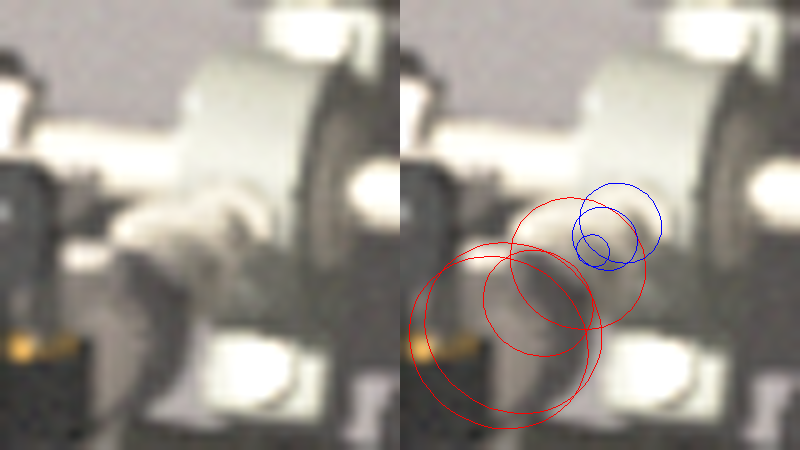

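In the side view the gun axis (mouth at crop (205,440)) points straight at the nipple head (230,485). The top view agrees. Now a slow approach while watching force.

Call:
play_rows(rotation=[[0,0,0],[0,0,0],[0,0,0],[0,0,0]], slide=[[-0.5,0.3,5],[0,0,5],[0,0,4],[0,0,2]], gripper=[1,1,1,1])

```text
t: 8.32
ee_pos: [0.5092, 0.1904, 0.1953]
tcp_rot: [2.642, -0.0, 1.484]
force: [-0.2, -0.3, -2.6]
width: 0.349
```

Call:
play_rows(rotation=[[0,0,0],[0,0,0],[0,0,0]], slide=[[0,0,2],[0,0,2],[0,0,0]], gripper=[1,1,1])

```text
t: 8.7
ee_pos: [0.5111, 0.1903, 0.1922]
tcp_rot: [2.641, -0.001, 1.484]
force: [-1.1, 0.5, -3.8]
width: 0.348
```

```bash
cat >> h.py <<'E'
def chk(N=np.array([.550,.187,.121])):
    p,r,o=pose(); f=r.inv().apply(np.array(o["force"])-[.3,0,-3.9]); e=r.inv().apply(p-(N+A*.0895))*1000
    print("t",o["t"],"tool-frame force",f.round(1),"moment",r.inv().apply(o["moment"]).round(2),"mouth rel N in tool mm",e.round(1),"rot err",(RT.inv()*r).as_rotvec().round(3),"w",round(o["width"]*94,1))
E
python3 -c "
from h import *
chk()"
```

```text
t 8.7 tool-frame force [ 0.3 -1.2 -0.7] moment [ 0.51 -0.05 -0.04] mouth rel N in tool mm [-0.1 -0.1  8.3] rot err [-0.     0.001 -0.   ] w 32.7
```

Call:
play_rows(rotation=[[0,0,0],[0,0,0],[0,0,0]], slide=[[0,0,2],[0,0,2],[0,0,0]], gripper=[1,1,1])

```text
t: 9.07
ee_pos: [0.513, 0.1901, 0.1887]
tcp_rot: [2.641, -0.0, 1.484]
force: [-0.8, -0.4, -2.8]
width: 0.347
```

```bash
python3 -c "
from h import *
chk()"
```

```text
t 9.075 tool-frame force [-0.5 -0.4 -1.5] moment [ 0.5  -0.12  0.03] mouth rel N in tool mm [-0.2 -0.1 12.3] rot err [-0.     0.001 -0.   ] w 32.6
```

Call:
play_rows(rotation=[[0,0,0],[0,0,0],[0,0,0]], slide=[[0,0,2],[0,0,1.5],[0,0,0]], gripper=[1,1,1])

```text
t: 9.45
ee_pos: [0.5153, 0.1903, 0.187]
tcp_rot: [2.639, -0.001, 1.485]
force: [-2.5, -0.2, 0.3]
width: 0.345
```

```bash
python3 -c "
from h import *
chk()"
```

```text
t 9.45 tool-frame force [-0.4 -0.4 -5. ] moment [ 0.33 -0.14  0.01] mouth rel N in tool mm [ 0.2  1.  14.9] rot err [-0.003  0.002 -0.   ] w 32.5
```

Jaw contact, about 5 N axial with negligible side force. Pushing on slowly.

Call:
play_rows(rotation=[[0,0,0],[0,0,0],[0,0,0]], slide=[[0,-0.3,1.5],[0,0,1.5],[0,0,0]], gripper=[1,1,1])

```text
t: 9.82
ee_pos: [0.5158, 0.1894, 0.1813]
tcp_rot: [2.642, 0.001, 1.484]
force: [4.7, -1.2, -5.7]
width: 0.35
```

```bash
python3 -c "
from h import *
chk()"
```

```text
t 9.825 tool-frame force [-0.8  3.1  3.7] moment [-0.33 -0.14 -0.07] mouth rel N in tool mm [-0.6 -1.1 20.2] rot err [ 0.001 -0.001 -0.001] w 32.9
```

Call:
play_rows(rotation=[[0,0,0],[0,0,0],[0,0,0]], slide=[[0,0,1.5],[0,0,1.5],[0,0,0]], gripper=[1,1,1])

```text
t: 10.2
ee_pos: [0.5171, 0.1895, 0.1793]
tcp_rot: [2.642, 0.0, 1.484]
force: [5.2, -0.8, -8.2]
width: 0.348
```

```bash
python3 -c "
from h import *
chk()"
```

```text
t 10.2 tool-frame force [-0.4  2.3  6.1] moment [-0.15 -0.19  0.04] mouth rel N in tool mm [-0.4 -1.  22.6] rot err [ 0.001 -0.    -0.001] w 32.7
```

Call:
play_rows(rotation=[[0,0,0],[0,0,0],[0,0,0]], slide=[[0,0.4,1.5],[0,0.3,1.5],[0,0,0]], gripper=[1,1,1])

```text
t: 10.58
ee_pos: [0.5192, 0.19, 0.1789]
tcp_rot: [2.641, -0.002, 1.484]
force: [-2.9, -0.0, -0.4]
width: 0.349
```

```bash
python3 -c "
from h import *
chk()"
```

```text
t 10.575 tool-frame force [-0.3 -1.1 -4.6] moment [ 0.59 -0.22 -0.03] mouth rel N in tool mm [ 0.3  0.6 23.9] rot err [-0.001  0.002 -0.   ] w 32.8
```

Call:
play_rows(rotation=[[0,0,0],[0,0,0],[0,0,0]], slide=[[0,0,1.5],[0,0,1.5],[0,0,0]], gripper=[1,1,1])

```text
t: 10.95
ee_pos: [0.5208, 0.1902, 0.1774]
tcp_rot: [2.639, -0.002, 1.485]
force: [-6.0, 0.5, 4.6]
width: 0.347
```

```bash
python3 -c "
from h import *
chk()"
```

```text
t 10.95 tool-frame force [ -0.   -1.4 -10.5] moment [ 0.96 -0.16 -0.05] mouth rel N in tool mm [ 0.6  1.2 26. ] rot err [-0.002  0.003  0.   ] w 32.6
```

Snapped: the axial force flipped to a +6 N pull, then went to compression with the seat at about 23.9 mm, against 24 expected. Now about 12 mm into the nozzle stroke.

Call:
play_rows(rotation=[[0,0,0],[0,0,0],[0,0,0],[0,0,0]], slide=[[0,-0.3,2],[0,-0.2,2],[0,0,2],[0,0,0]], gripper=[1,1,1,1])

```text
t: 11.45
ee_pos: [0.5235, 0.1902, 0.1727]
tcp_rot: [2.638, -0.003, 1.485]
force: [-8.8, 0.4, 6.2]
width: 0.346
```

```bash
python3 -c "
from h import *
chk()"
```

```text
t 11.45 tool-frame force [ -0.3  -3.1 -13.2] moment [ 1.02 -0.14 -0.01] mouth rel N in tool mm [ 0.8  1.3 31.4] rot err [-0.003  0.003  0.   ] w 32.5
```

Call:
play_rows(rotation=[[0,0,0],[0,0,0],[0,0,0]], slide=[[0,0,1.5],[0,0,1.5],[0,0,0]], gripper=[1,1,1])

```text
t: 11.82
ee_pos: [0.5249, 0.1902, 0.1703]
tcp_rot: [2.638, -0.003, 1.485]
force: [-7.9, 0.0, 7.4]
width: 0.346
```

```bash
python3 -c "
from h import *
chk()"
```

```text
t 11.825 tool-frame force [ -0.6  -1.7 -13.8] moment [ 1.13 -0.15  0.  ] mouth rel N in tool mm [ 0.9  1.4 34.1] rot err [-0.003  0.003  0.001] w 32.5
```

Call:
play_rows(rotation=[[0,0,0],[0,0,0],[0,0,0],[0,0,0]], slide=[[0,0,1.5],[0,0,1],[0,0,0],[0,0,0]], gripper=[1,1,1,1])

```text
t: 12.32
ee_pos: [0.526, 0.1902, 0.1684]
tcp_rot: [2.638, -0.004, 1.485]
force: [-9.9, 0.1, 8.2]
width: 0.348
```

```bash
python3 -c "
from ov import *
chk()
ov2('o5',np.array([.55,.187,.121]))
s=eyes.get_image('side');cv2.imwrite('pics/side9.png',cv2.resize(s[...,::-1],None,fx=1.5,fy=1.5))
chk()"
```

```text
t 12.325 tool-frame force [ -0.8  -3.1 -15.5] moment [ 1.17 -0.13  0.04] mouth rel N in tool mm [ 1.   1.4 36.3] rot err [-0.003  0.004  0.001] w 32.7
[0.52602478 0.1902173  0.16839579] [-9.90096828  0.07746514  8.22763219] 32.67294631355808
t 12.475 tool-frame force [  0.   -2.6 -15. ] moment [ 1.2  -0.14 -0.04] mouth rel N in tool mm [ 1.   1.4 36.3] rot err [-0.003  0.004  0.001] w 32.5
```

View pics/o5s.png

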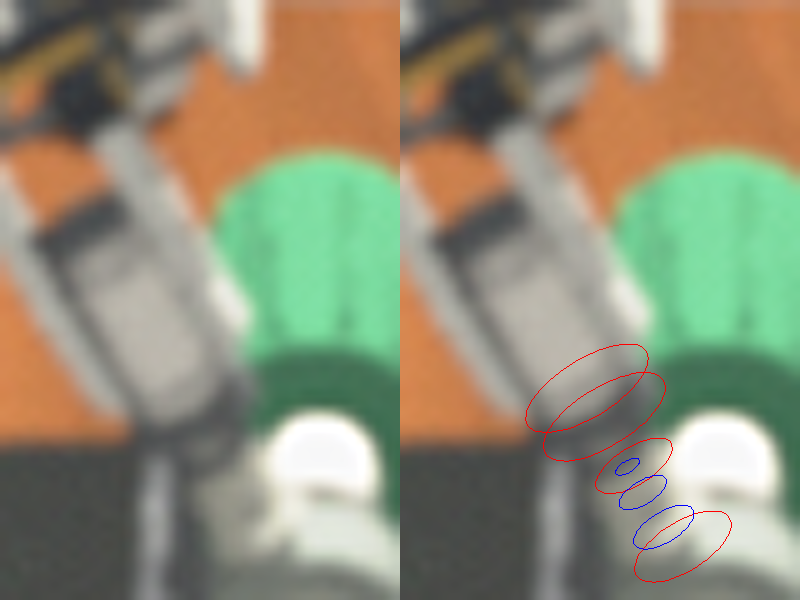

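View pics/side9.png

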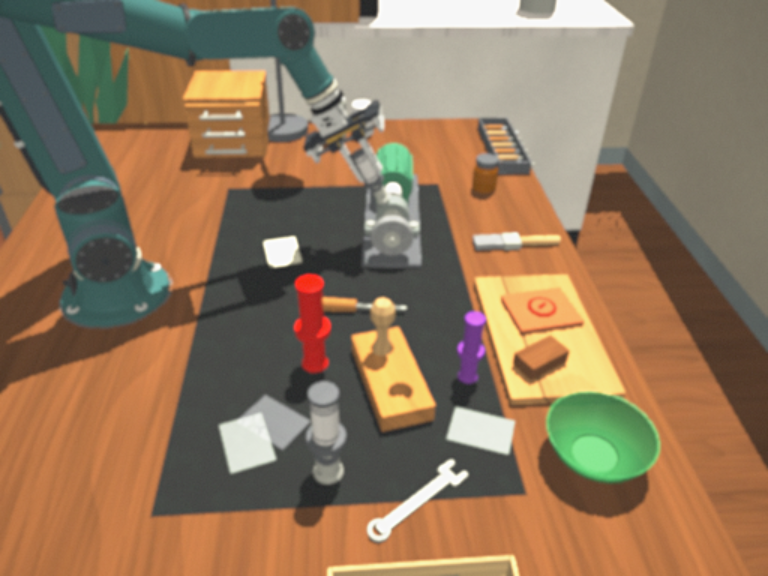

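The side view shows the coupler over the nipple, and the collar (crop ≈(200,420)) close to the coupler top, with little rod left showing. The burnisher and screwdriver are where they were. Estimated nozzle travel is 12–14 mm of 16, and steady. Handing in.

```bash
python3 -c "
from h import *
chk(); job.sign_off(); chk()"
```

```text
t 12.475 tool-frame force [  0.   -2.6 -15. ] moment [ 1.2  -0.14 -0.04] mouth rel N in tool mm [ 1.   1.4 36.3] rot err [-0.003  0.004  0.001] w 32.5
the job is handed in; nothing more can be done
the job is handed in; nothing more can be done
```

I took the smaller grey gun from the tool block and pressed its coupler onto the nipple, in line with the axis I measured. I handed in at 12.5 s, still gripping and pushing. `sign_off` gives no verdict, so success is judged from the readings below.

- **Snap:** resistance stayed around 5 N. The axial force then flipped to about +6 N of pull and went back to compression, with the coupler seat at 23.9 mm against the expected 24 mm. I take that as snapped home.
- **Nozzle travel:** the last check showed about 15 N of steady push. By position that is about 12 mm of the 16 mm stroke, by spring force about 14 mm. They differ by roughly 2 mm, but both are well past half.
- **Alignment:** the tool axis was within 0.005 rad of the axis I measured, which took the spindle's turn from the pictures (about -5°). A side force of about 2.6 N and a sideways offset of 1–1.4 mm from my estimate of the nipple remained.
- **Grip:** the opening held steady at about 32.5 mm on the 30 mm barrel. The fingertips were set about 2 mm above the collar rather than hard on it, and the last side picture showed no slip.
- **Other items:** the last side picture showed the burnisher in its seat and the screwdriver where it lay.

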